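# Put the water tin on its drying peg, then hold the hardware box open

### The job

Take the rinsed square tin that lies on the lid of the hardware box, put it upside down over the drying peg so that it hangs there by itself, and let go of it. Then lift the box lid by its bar handle and hold it open at 60 degrees from shut, so that I can pick rivets out with both hands; the lid falls shut by itself, so finish while still holding it there with the fingers, and leave the spool and the jar where they are.

Things in the scene. Friction and masses are not known exactly. Their poses are not given: they have to be found in the camera images.
- tin_center (a point): centre of the open-topped plain metal tin: square section 50 x 50 mm outside, 75 mm long, walls 3 mm and closed end 3 mm, so the inside is 44 x 44 mm and 72 mm deep; about 0.15 kg. Its x axis points along the tin from the closed end to the open mouth. At the start the tin lies on one flat side on the box lid, mouth roughly away from the robot, centre 25 mm above the lid
- peg_top (a point): centre of the top of the upright round wooden drying peg, 22 mm in diameter, standing 110 mm out of a 90 x 90 x 20 mm dark wooden foot fixed to the bench; the peg's top is 130 mm above the bench. With the tin hung on it the closed end rests on the peg's top, the tin's centre is then about 34.5 mm below this point, its rim 72 mm below it
- handle (a point): middle of the round steel bar handle of the box lid: bar 10 mm in diameter, 120 mm long, level and parallel to the hinge, held 43 mm clear in front of the lid's front edge (bar centre to edge) by a rod at each end; moves with the lid, 228 mm from the hinge line. With the lid shut it is 96 mm above the bench. Axes: those of the lid, x from the handle towards the hinge, y along the bar
- hinge (a point): middle of the hinge line, along the upper far edge of the wooden box, 90 mm above the bench; the box is 180 mm deep (front to hinge), 200 mm wide, 90 mm tall, fixed to the bench, its front towards the robot. The lid is a 185 x 204 x 12 mm wooden board whose underside lies at hinge height when shut. Axes as handle
- lid (a joint): opening angle of the box lid in rad, 0 shut, growing as its front edge (with the handle) rises; 1.047 is 60 degrees. Lid about 0.4 kg, a free hinge: it falls shut when let go below 90 degrees
- spool: bystander: thread spool 48 mm in diameter, 60 mm tall, standing between the box and the stand, nearer to the robot; origin at the centre of its underside
- jar: bystander: closed amber glass jar 56 mm in diameter, 80 mm tall, standing between the box and the stand, farther from the robot; origin at the centre of its underside
Things that resemble listed ones, but are neither listed nor needed, are in the scene too. What is shaped like the part that bears tin_center but green, pink or yellow is not meant.

How it is judged:
By the outcome, as a careful person would: the job done as asked, in the order asked, and still so for the second after the job is handed in, while the arm keeps its last pose, push and grip.
It also fails if it takes over 69 s, if anything falls off the work surface, if the arm or the gripper's body presses on something with over 40 N, if the wrist force passes 120 N, or if a joint passes its speed limit or range.

### The arm

A 6-joint arm with a two-finger parallel gripper is mounted at the origin on the work surface. World frame = base frame: x ahead of the robot, y to its left, z up, the work surface at z = 0. Lengths are in m, angles in rad, forces in N, time in s.
With the tool pointing down it reaches from about 0.35 to 0.775 m from the base axis. Payload 7.3 kg.
Tool frame: the origin (TCP) lies between the finger pads; the fingertips stand 8 mm ahead of it and the grasp point (between the pads) lies 11 mm behind it (robot.nose_length is the distance from the TCP to the fingertips, in m); z points along the fingers, y is the line along which they close (so a half turn about z gives the same grasp; the last joint's range is limited). The gripper opens to 92 mm and grips with 3 to 60 N. Pads are 19 mm wide; open, the fingers measure 130 mm over their backs; the gripper's body (75 mm by 190 mm) begins 47 mm behind the grasp point.
Start: joints at [1.058, 0.342, 1.524, -0, 1.275, -0.146], TCP at [0.188, 0.49, 0.235] pointing down, gripper open.
Joint ranges: [-2.53, 2.53], [-0.77, 2.02], [0.04, 2.7], [-1, 4.14], [0.28, 2.66], [-3.11, 3.11]. Speed limits (rad/s): [2.57, 2.57, 3.14, 3.14, 3.14, 3.14].

### API

Orientations are given as [roll, pitch, yaw] about the fixed x, y, z axes, in that order (R = Rz(yaw) Ry(pitch) Rx(roll)).
In Python, from cell import robot gives the robot as it stands. The module is installed in compiled form; this text tells all that it offers.
- The arm moves only by the shell command python3 -m jog 'ROWS' [FORCE]. ROWS is JSON, a list that holds one entry, the list of rows, each a list of 5 numbers: the gripper's target within -1 to 1 (fully open at 1, half-way at 0, shut at -1), then the shift along the tool's x, y, z in m, then the turn about the tool's z in rad. A call has 1 to 5 rows; each row is the pose to reach, as a shift and turn from the pose commanded when the call began, along the tool's axes at that moment; what a row does not reach only later rows make up. A row lasts 1/12 s, in which the tool goes at most 41.7 mm and 7.16 degrees, less where a joint would pass 70% of its speed; a pose out of reach is approached as far as the arm can. A call with a gripper value outside its range is refused whole. The fingers move at their own pace and stop on an object; FORCE is the grip in N (left out, the last holds). Time passes only in rows, so rows that repeat a pose let the fingers close. It gives the time, the measured TCP pose, the force, the opening and the grip force at its end, in the units of the state.
- robot.observe(): the state, without advancing time (a new reading comes with each control period).
- robot.read_camera(name): name is "side" or "top"; returns the picture (480x640x3 uint8, red, green, blue); there is no depth.
- robot.camera_model(name): a dict with "camera_matrix" (3x3 intrinsics, pixels), "position" and "attitude" of the camera in the world. Camera axes: x right, y down, z forward; pixel columns grow to the right and rows downward; lengths in m; the calibration is good to about 2 mm. A picture is of the moment at which its call begins. camera_model takes no time and is no camera call.
- robot.hand_in(): hands the job in; it is judged then, once.
The state is a dict: "time": time; "qpos": joint angles; "qvel": joint speeds; "joint_efforts": joint torques, N m; "tool_pos": TCP position; "tool_rot": TCP orientation; "contact_force": force on the tool from outside, world axes, zero at the start; "torque": the same for the moment, N m; "opening": finger opening in m; "grip_force": force on a finger pad.
Only numpy, scipy, OpenCV 4.12 (cv2) and the standard library are available. Lean on these libraries where they do the work, as an engineer would, in place of code of your own. Each camera call takes 0.05 s, during which the arm holds its last target. There are 200 camera calls.

## Working session

There is one attempt and no reset: what is moved stays moved. The work goes in short steps, Python scripts to look and compute and a shell command to move; the robot and the scene stay as the last step left them, time stands still between calls to the robot, and variables do not carry over. Pictures are saved under pics/ and viewed, at most 10 in all, crops included, and the job is handed in when it is done.

```bash
mkdir -p pics; ls
python3 - <<'E'
from cell import robot
import cv2
for n in("side","top"):
    im=robot.read_camera(n); cv2.imwrite(f"pics/{n}0.png",im[:,:,::-1]); print(n,robot.camera_model(n))
print(robot.observe())
E
```

```text
pics
side {'camera_matrix': array([[488.69935505,   0.        , 318.57859366],
       [  0.        , 488.69935505, 239.36089654],
       [  0.        ,   0.        ,   1.        ]]), 'position': array([ 0.13539247, -0.55678311,  0.5544424 ]), 'attitude': array([-2.066262  , -0.01318214, -0.65715299])}
top {'camera_matrix': array([[494.24388553,   0.        , 316.64480373],
       [  0.        , 494.24388553, 238.24261328],
       [  0.        ,   0.        ,   1.        ]]), 'position': array([0.45628875, 0.07203668, 1.14096295]), 'attitude': array([-3.00503969e+00,  1.33511237e-03, -1.54511813e+00])}
{'time': 0.1, 'qpos': array([ 1.05799931e+00,  3.42642737e-01,  1.52492233e+00,  3.08236770e-05,
        1.27538487e+00, -1.45965983e-01]), 'qvel': array([ 1.22775421e-03, -1.63717073e-03, -2.06233102e-03,  1.97744477e-04,
       -9.52616542e-05,  1.12116596e-03]), 'joint_efforts': array([ 2.41531525e-03, -4.32003021e+01, -2.44695032e+01,  7.19073555e-02,
        5.25813724e-02, -6.04296270e-05]), 'tool_pos': array([0.18807786, 0.48978306, 0.23411951]), 'tool_rot': array([-3.14025409e+00, -2.26577409e-04,  2.77475248e+00]), 'contact_force': array([0.50939515, 0.11112001, 0.25058508]), 'torque': array([0.03171436, 0.05603214, 0.02384927]), 'grip_force': 0.0, 'opening': 0.09218944668168418}
```

View pics/side0.png

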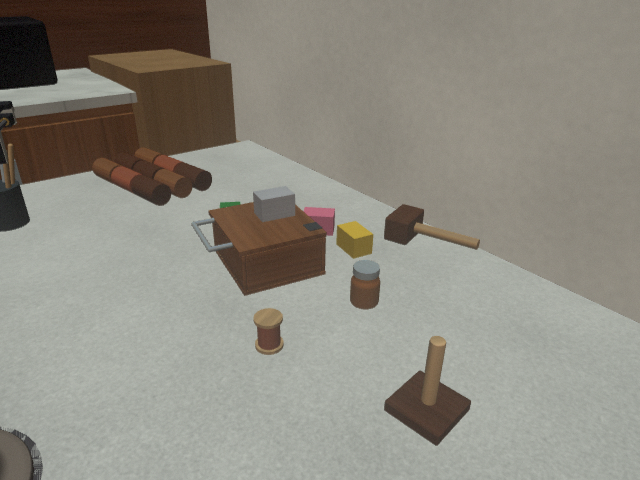

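View pics/top0.png

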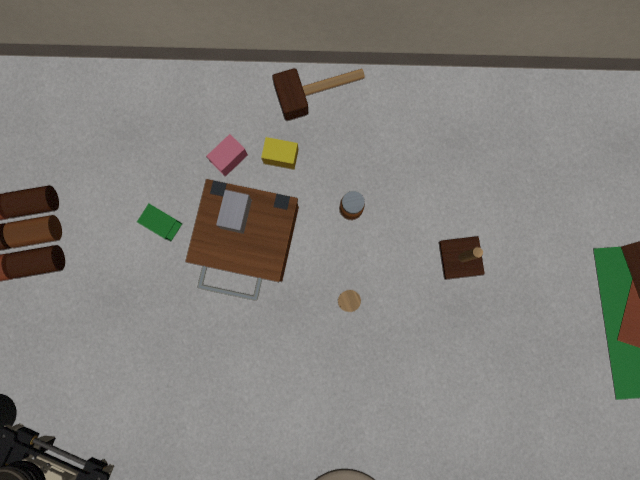

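The side view shows the grey tin at (274,205) on the lid, with the box handle at (212,236). The spool is at (268,330), the jar at (365,285) and the peg top at (437,342). In the top view they are: tin (232,210), handle bar (228,295), peg top (478,252), spool (349,300), jar (352,203).

Tin candidates in the top view are grey (232,210), green (160,222), pink (227,155) and yellow (280,152). Only the grey one is plain metal and lying on the lid, so I'll confirm it in an enlarged crop.

```bash
cat > h.py <<'E'
import numpy as np, cv2
from cell import robot
from scipy.spatial.transform import Rotation as Ro
def ray(n,u,v):
    m=robot.camera_model(n); R=Ro.from_euler('xyz',m['attitude']).as_matrix()
    return m['position'],R@np.linalg.solve(m['camera_matrix'],[u,v,1.])
def atz(n,u,v,z):
    p,d=ray(n,u,v); return p+d*(z-p[2])/d[2]
def tri(a,b):
    p,d=ray('top',*a);q,e=ray('side',*b)
    s=np.linalg.lstsq(np.c_[d,-e],q-p,rcond=None)[0]
    return (p+d*s[0]+q+e*s[1])/2, np.linalg.norm(p+d*s[0]-q-e*s[1])
def proj(n,P):
    m=robot.camera_model(n); R=Ro.from_euler('xyz',m['attitude']).as_matrix()
    c=m['camera_matrix']@(R.T@(np.array(P)-m['position'])); return c[:2]/c[2]
def tin_to_tool(v):
    o=robot.observe(); return Ro.from_euler('xyz',o['tool_rot']).as_matrix().T@np.array(v)
E
python3 - <<'E'
from h import *
t=cv2.imread('pics/top0.png');s=cv2.imread('pics/side0.png')
a=cv2.resize(t[170:310,180:310],None,fx=4.2,fy=4.2,interpolation=cv2.INTER_CUBIC)[:588]
b=cv2.resize(s[180:250,190:240+100],None,fx=1.6,fy=1.6,interpolation=cv2.INTER_CUBIC)
c=np.zeros((588,800,3),np.uint8);c[:a.shape[0],:a.shape[1]]=a;c[:b.shape[0],550:550+b.shape[1]]=b[:, :250]
p=cv2.resize(t[235:283,435:490],None,fx=4.4,fy=4.4);c[150:150+p.shape[0],552:552+p.shape[1]]=p
cv2.imwrite('pics/crop1.png',c)
print(tri((478,252),(437.5,341)),atz('top',478,252,.13))
# box foot corners etc
for n,q,z in [('hb l',(199,289),.096),('hb r',(258,298),.096),('lid FL',(187,263),.102),('FR',(282,281),.102),('BR',(298,198),.102),('BL',(206,180),.102),('spool',(349,300),.06),('jar',(352,200),.08)]: print(n,atz('top',*q,z))
E
```

```text
(array([ 0.57491675, -0.25547683,  0.12910384]), np.float64(0.0006063257486787867)) [ 0.57503895 -0.25540747  0.13      ]
hb l [0.4856609  0.32192304 0.096     ]
hb r [0.47005019 0.19695638 0.096     ]
lid FL [0.53933653 0.34895383 0.102     ]
FR [0.50663466 0.14739668 0.102     ]
BR [0.68509149 0.11932576 0.102     ]
BL [0.71967821 0.31898043 0.102     ]
spool [0.47128501 0.00362492 0.06      ]
jar [0.68846893 0.00196759 0.08      ]
```

View pics/crop1.png

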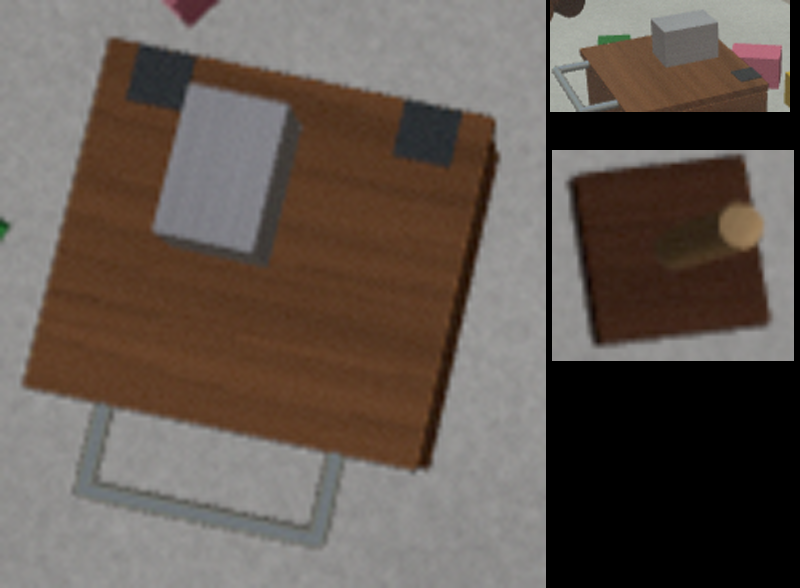

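The grey plain-metal block on the lid, with its mouth at the far end, is the tin. The pink, green and yellow ones lie on the bench. Next I'll compute its pose and the first move.

Run:
```python
from h import *
c=[atz('top',180+u/4.2,170+v/4.2,.152) for u,v in((190,85),(290,105),(252,252),(153,232))]
print(np.round(c,4)); ctr=np.mean(c,0)
ax=(c[0]+c[1]-c[2]-c[3])/2; print(ctr,np.linalg.norm(ax),np.linalg.norm((c[0]+c[3]-c[1]-c[2])/2))
e2=(c[0]+c[3]-c[1]-c[2])/2
th=np.arctan2(ax[1],ax[0]); th2=np.arctan2(-e2[0],e2[1]);print('yaw',th,th2)
th=(th+th2)/2; a=np.array([np.cos(th),np.sin(th),0])
g=ctr-a*(.0375-.011); g[2]=.127-.011; print('TCP target',g)
o=robot.observe(); R=Ro.from_euler('xyz',o['tool_rot']).as_matrix()
yaw=th+np.pi; print('turn about tool z',o['tool_rot'][2]-yaw)
print('tool-shift',R.T@(g-o['tool_pos']))
```

```text
[[0.6865 0.2665 0.152 ]
 [0.6778 0.2173 0.152 ]
 [0.605  0.2324 0.152 ]
 [0.6135 0.2807 0.152 ]]
[0.64570758 0.24922357 0.152     ] 0.07435477140782365 0.04947505965946055
yaw -0.1981890938391388 -0.17532090952370938
TCP target [0.61966836 0.25414386 0.116     ]
turn about tool z -0.18008517676105917
tool-shift [-0.48741768 -0.06500546  0.11809619]
```

```bash
python3 -m jog '[[[1,-0.04,-0.005,0,0],[1,-0.08,-0.01,0,0],[1,-0.12,-0.016,0,0],[1,-0.16,-0.021,0,0],[1,-0.2,-0.027,0,0]]]' 3
python3 -m jog '[[[1,-0.04,-0.005,0,0],[1,-0.08,-0.01,0,0],[1,-0.12,-0.016,0,0],[1,-0.16,-0.021,0,0],[1,-0.2,-0.027,0,0]]]'
python3 -m jog '[[[1,-0.04,-0.005,0.01,0],[1,-0.087,-0.011,0.02,0],[1,-0.087,-0.011,0.03,-0.1],[1,-0.087,-0.011,0.03,-0.18],[1,-0.087,-0.011,0.03,-0.18]]]'
python3 - <<'E'
from h import *
im=np.vstack([np.hstack([robot.read_camera('top')[130:330,120:320],robot.read_camera('side')[150:350,120:320]])])
cv2.imwrite('pics/a.png',cv2.resize(im[:,:,::-1],None,fx=2,fy=2,interpolation=cv2.INTER_CUBIC))
E
```

```text
time: 0.52
tool_pos: [0.3665, 0.392, 0.2345]
tool_rot: [-3.141, -0.0, 2.775]
contact_force: [1.4, -0.4, 0.0]
opening: 0.0919
grip_force: 0.0
time: 0.93
tool_pos: [0.5437, 0.2949, 0.2343]
tool_rot: [-3.141, -0.001, 2.775]
contact_force: [0.8, 0.6, 0.2]
opening: 0.0915
grip_force: 0.0
time: 1.35
tool_pos: [0.6197, 0.2536, 0.2025]
tool_rot: [-3.14, -0.003, 2.956]
contact_force: [-0.5, 0.4, 0.0]
opening: 0.0917
grip_force: 0.0
```

View pics/a.png

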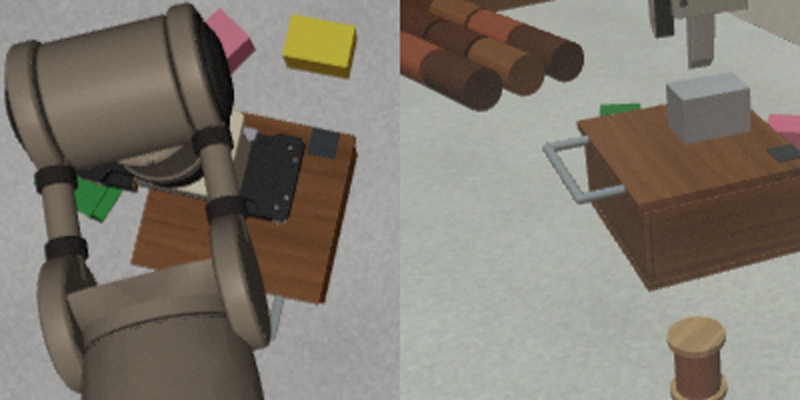

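The fingers are above the tin's near, closed end (side crop, about (700,65)), and the tin hasn't moved. I'll descend and grip lightly so that the tin can pivot in the pads.

```bash
python3 -m jog '[[[1,0,0,0.03,0],[1,0,0,0.06,0],[1,0,0,0.08,0],[1,0,0,0.086,0],[1,0,0,0.086,0]]]' 4
for i in 1 2 ; do python3 -m jog '[[[-0.3,0,0,0,0],[-0.3,0,0,0,0],[-0.3,0,0,0,0],[-0.3,0,0,0,0],[-0.3,0,0,0,0]]]' 4; done
```

```text
time: 1.87
tool_pos: [0.6184, 0.2552, 0.1176]
tool_rot: [-3.14, -0.003, 2.954]
contact_force: [-0.6, -0.7, 1.5]
opening: 0.092
grip_force: 0.0
time: 2.28
tool_pos: [0.6199, 0.2549, 0.1197]
tool_rot: [3.141, 0.001, 2.955]
contact_force: [0.3, -0.8, 0.3]
opening: 0.0635
grip_force: 0.0
time: 2.7
tool_pos: [0.6196, 0.2548, 0.119]
tool_rot: [3.141, 0.0, 2.955]
contact_force: [-0.0, 0.1, 2.7]
opening: 0.0499
grip_force: 4.0
```

```bash
python3 -m jog '[[[-0.3,0,0,-0.008,0],[-0.3,0,0,-0.016,0],[-0.3,0,0,-0.024,0],[-0.3,0,0,-0.032,0],[-0.3,0,0,-0.04,0]]]' 4
python3 -m jog '[[[-0.3,0,0,-0.008,0],[-0.3,0,0,-0.016,0],[-0.3,0,0,-0.024,0],[-0.3,0,0,-0.032,0],[-0.3,0,0,-0.04,0]]]' 4
python3 -m jog '[[[-0.3,0,0,-0.008,0],[-0.3,0,0,-0.015,0],[-0.3,0,0,-0.015,0],[-0.3,0,0,-0.015,0],[-0.3,0,0,-0.015,0]]]' 4
python3 - <<'E'
from h import *
cv2.imwrite('pics/b.png',cv2.resize(robot.read_camera('side')[100:300,180:380,::-1],None,fx=3,fy=3,interpolation=cv2.INTER_CUBIC))
E
```

```text
time: 3.12
tool_pos: [0.6197, 0.2548, 0.1599]
tool_rot: [3.141, 0.001, 2.955]
contact_force: [-0.6, 0.9, -1.4]
opening: 0.0503
grip_force: 4.0
time: 3.53
tool_pos: [0.6195, 0.2548, 0.1996]
tool_rot: [3.142, 0.0, 2.955]
contact_force: [0.1, -0.1, -1.9]
opening: 0.0501
grip_force: 4.0
time: 3.95
tool_pos: [0.6193, 0.2547, 0.2133]
tool_rot: [-3.141, -0.001, 2.955]
contact_force: [0.3, 0.4, -1.6]
opening: 0.0501
grip_force: 4.0
```

View pics/b.png

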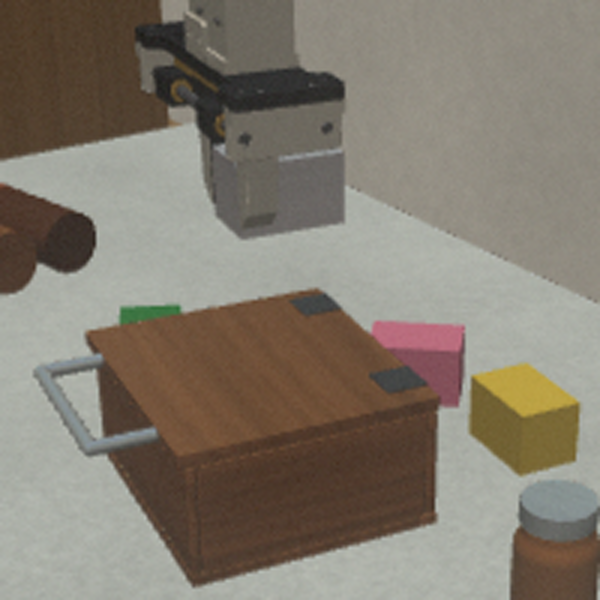

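The tin is held but still level at 4 N (crop (280,190)): it didn't pivot. I'll lower it to just above its swing clearance and try 3 N with small upward jerks.

```bash
python3 -m jog '[[[-0.3,0,0,0.02,0],[-0.3,0,0,0.035,0],[-0.3,0,0,0.035,0],[-0.3,0,0,0.035,0],[-0.3,0,0,0.035,0]]]' 3
python3 -m jog '[[[-0.3,0,0,-0.03,0],[-0.3,0,0,-0.03,0],[-0.3,0,0,0,0],[-0.3,0,0,-0.03,0],[-0.3,0,0,-0.03,0]]]' 3
python3 - <<'E'
from h import *
cv2.imwrite('pics/c.png',cv2.resize(robot.read_camera('side')[100:260,180:340,::-1],None,fx=2.5,fy=2.5,interpolation=cv2.INTER_CUBIC))
E
```

```text
time: 4.42
tool_pos: [0.6199, 0.2549, 0.1794]
tool_rot: [3.141, 0.001, 2.955]
contact_force: [0.8, 0.5, -0.2]
opening: 0.0502
grip_force: 3.0
time: 4.83
tool_pos: [0.6204, 0.2551, 0.2121]
tool_rot: [3.14, 0.004, 2.955]
contact_force: [0.0, 1.1, 0.7]
opening: 0.05
grip_force: 3.0
```

View pics/c.png

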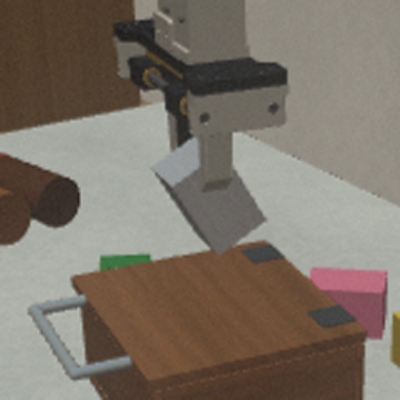

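The tin has swung to about 45°, mouth down and away: lowest corner at crop (220,253), far mouth corner (267,218), closed end (155,170). I'll compute its actual pose in the grip.

Run:
```python
from h import *
o=robot.observe(); R=Ro.from_euler('xyz',o['tool_rot']).as_matrix()
ty=R[:,1]; n=ty if ty[1]<0 else -ty   # towards side camera
tp=o['tool_pos']; print(tp)
for q in((220,253),(267,218),(155,170)):
    P,d=ray('side',180+q[0]/2.5,100+q[1]/2.5)
    X=P+d*(n@(tp+n*.025-P))/(n@d); l=R.T@(X-tp); print(q,'fwd',-l[0],'up',-l[2])
```

```text
[0.62136306 0.25537731 0.21219298]
(220, 253) fwd 0.0015788150681593685 up -0.06657268271556116
(267, 218) fwd 0.044165073141486044 up -0.043366825966076224
(155, 170) fwd -0.04870299995718289 up 0.013413146168375646
```

```bash
python3 -m jog '[[[-0.3,0,0,0,0],[-0.3,0,0,0.015,0],[-0.3,0,0,0.03,0],[-0.3,0,0,0.04,0],[-0.3,0,0,0.044,0]]]' 5
python3 -m jog '[[[-0.3,-0.006,0,0,0],[-0.3,-0.012,0,0,0],[-0.3,-0.018,0,0.002,0],[-0.3,-0.024,0,0.004,0],[-0.3,-0.03,0,0.006,0]]]' 5
python3 -m jog '[[[-0.3,-0.004,0,0.002,0],[-0.3,-0.007,0,0.003,0],[-0.3,-0.007,0,0.003,0],[-0.3,-0.007,0,0.003,0],[-0.3,-0.007,0,0.003,0]]]' 5
python3 - <<'E'
from h import *
cv2.imwrite('pics/d.png',cv2.resize(robot.read_camera('side')[100:260,180:340,::-1],None,fx=2.5,fy=2.5,interpolation=cv2.INTER_CUBIC))
E
```

```text
time: 5.3
tool_pos: [0.6198, 0.2549, 0.1642]
tool_rot: [3.141, 0.001, 2.955]
contact_force: [-0.8, -1.0, 7.1]
opening: 0.0499
grip_force: 5.0
time: 5.72
tool_pos: [0.6507, 0.2491, 0.16]
tool_rot: [3.14, 0.003, 2.955]
contact_force: [-0.0, -0.1, 3.6]
opening: 0.05
grip_force: 5.0
time: 6.13
tool_pos: [0.6563, 0.2481, 0.1561]
tool_rot: [3.141, 0.001, 2.955]
contact_force: [2.5, 0.2, 4.6]
opening: 0.0499
grip_force: 5.0
```

View pics/d.png

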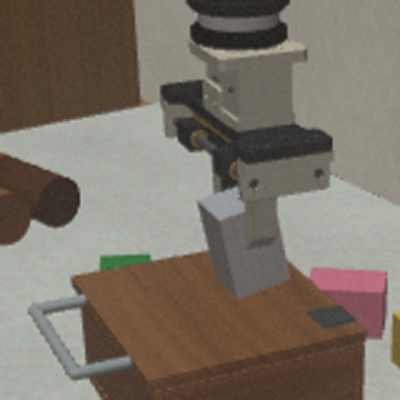

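The tin is nearly upright, with its rim's rear corner on the lid at crop (238,297) and about 12° left to go. I'll press down and slightly forward to square the rim on the lid.

```bash
python3 -m jog '[[[-0.3,-0.003,0,0.003,0],[-0.3,-0.006,0,0.005,0],[-0.3,-0.008,0,0.007,0],[-0.3,-0.008,0,0.009,0],[-0.3,-0.008,0,0.009,0]]]' 5
python3 -m jog '[[[-0.3,0,0,0.002,0],[-0.3,0,0,0.003,0],[-0.3,0,0,0.003,0],[-0.3,0,0,0.003,0],[-0.3,0,0,0.003,0]]]' 4
python3 - <<'E'
from h import *
cv2.imwrite('pics/e.png',cv2.resize(robot.read_camera('side')[100:260,180:340,::-1],None,fx=2.5,fy=2.5,interpolation=cv2.INTER_CUBIC))
E
```

```text
time: 6.6
tool_pos: [0.6641, 0.2465, 0.1467]
tool_rot: [3.141, 0.001, 2.955]
contact_force: [2.3, 1.1, 3.7]
opening: 0.0502
grip_force: 5.0
time: 7.02
tool_pos: [0.6635, 0.2466, 0.1436]
tool_rot: [3.142, -0.001, 2.955]
contact_force: [0.9, 1.8, 5.1]
opening: 0.0498
grip_force: 4.0
```

View pics/e.png

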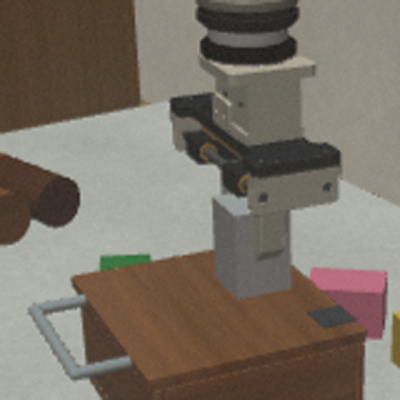

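The tin stands upright on its rim on the lid, with near-face bottom corners at crop (237,297) and (291,286). I'll release it, measure the offset and regrip centred.

```bash
python3 -m jog '[[[1,0,0,0,0],[1,0,0,0,0],[1,0,0,0,0],[1,0,0,0,0],[1,0,0,0,0]]]' 4
python3 - <<'E'
from h import *
im=robot.read_camera('side')
cv2.imwrite('pics/f.png',cv2.resize(im[165:225,250:310,::-1],None,fx=8,fy=8,interpolation=cv2.INTER_CUBIC))
E
```

```text
time: 7.48
tool_pos: [0.6636, 0.2462, 0.1433]
tool_rot: [-3.141, -0.001, 2.955]
contact_force: [-0.3, -0.6, -0.5]
opening: 0.0788
grip_force: 0.0
```

View pics/f.png

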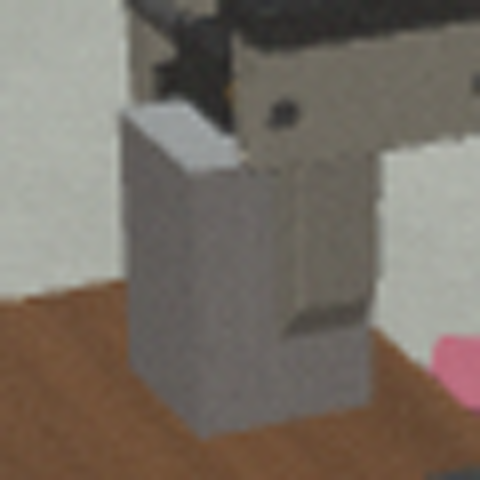

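The tin stands square and free. Its bottom corners are at crop (132,367), (205,437) and (370,402), and its top near corner at (192,172).

Run:
```python
from h import *
f=lambda u,v:(250+u/8,165+v/8)
A=atz('side',*f(132,367),.102);B=atz('side',*f(205,437),.102);C=atz('side',*f(370,402),.102);T=atz('side',*f(192,172),.177)
ctr=(A+C)/2; print(A,B,C,T); print('ctr',ctr,np.linalg.norm(B-C),np.linalg.norm(A-B),'yaw',np.arctan2(*(C-B)[[1,0]]))
o=robot.observe();R=Ro.from_euler('xyz',o['tool_rot']).as_matrix();print(o['tool_pos'],'shift',R.T@(ctr-o['tool_pos']))
```

```text
[0.63979456 0.27270171 0.102     ] [0.63206126 0.22479769 0.102     ] [0.67931834 0.21666056 0.102     ] [0.63070721 0.22481312 0.177     ]
ctr [0.65955645 0.24468114 0.102     ] 0.047952531106225875 0.04852421157734815 yaw -0.17051643414056722
[0.66362324 0.24629162 0.14343508] shift [ 0.003672   -0.00232585  0.04143796]
```

```bash
python3 -m jog '[[[1,0.003,0,0,0],[-0.3,0.003,0,0,0],[-0.3,0.003,0,0,0],[-0.3,0.003,0,0,0],[-0.3,0.003,0,0,0]]]' 15
python3 -m jog '[[[-0.3,0,0,0,0],[-0.3,0,0,0,0],[-0.3,0,0,0,0],[-0.3,0,0,0,0],[-0.3,0,0,0,0]]]' 15
python3 -m jog '[[[-0.3,0,0,-0.015,0],[-0.3,0,0,-0.03,0],[-0.3,0,0,-0.05,0],[-0.3,0,0,-0.065,0],[-0.3,0,0,-0.075,0]]]' 15
python3 -m jog '[[[-0.3,0,-0.03,0,0],[-0.3,-0.001,-0.06,0,0],[-0.3,-0.002,-0.09,0,0],[-0.3,-0.003,-0.125,0,0],[-0.3,-0.003,-0.16,0,0]]]' 15
python3 -m jog '[[[-0.3,0,-0.035,0,0],[-0.3,-0.001,-0.07,0,0],[-0.3,-0.002,-0.105,0,0],[-0.3,-0.003,-0.14,0,0],[-0.3,-0.003,-0.175,0,0]]]' 15
python3 -m jog '[[[-0.3,0,-0.035,0,0],[-0.3,-0.001,-0.07,0,0],[-0.3,-0.002,-0.105,0,0],[-0.3,-0.003,-0.14,0,0],[-0.3,-0.003,-0.174,0,0]]]' 15
python3 -m jog '[[[-0.3,0,0,0,0],[-0.3,0,0,0,0]]]' 15
python3 - <<'E'
from h import *
im=robot.read_camera('side')
cv2.imwrite('pics/g.png',cv2.resize(im[220:450,340:540,::-1],None,fx=2.6,fy=2.6,interpolation=cv2.INTER_CUBIC))
E
```

```text
time: 7.95
tool_pos: [0.6609, 0.247, 0.1438]
tool_rot: [3.141, 0.0, 2.955]
contact_force: [-0.1, 0.2, -0.5]
opening: 0.0698
grip_force: 0.0
time: 8.37
tool_pos: [0.6608, 0.247, 0.1437]
tool_rot: [3.141, 0.0, 2.955]
contact_force: [-0.1, 0.7, -0.2]
opening: 0.0498
grip_force: 15.0
time: 8.78
tool_pos: [0.6612, 0.2471, 0.2205]
tool_rot: [3.141, 0.002, 2.955]
contact_force: [0.8, 1.1, -2.2]
opening: 0.0499
grip_force: 15.0
time: 9.2
tool_pos: [0.6334, 0.0881, 0.2181]
tool_rot: [-3.141, -0.001, 2.956]
contact_force: [0.6, -0.3, -1.2]
opening: 0.05
grip_force: 15.0
time: 9.62
tool_pos: [0.6038, -0.0849, 0.2183]
tool_rot: [3.141, -0.001, 2.955]
contact_force: [0.8, -0.5, -1.4]
opening: 0.0498
grip_force: 15.0
time: 10.03
tool_pos: [0.5744, -0.2565, 0.2182]
tool_rot: [3.141, -0.001, 2.955]
contact_force: [0.3, -0.3, -0.3]
opening: 0.0498
grip_force: 15.0
time: 10.2
tool_pos: [0.5743, -0.2567, 0.2179]
tool_rot: [3.141, -0.001, 2.951]
contact_force: [0.3, 0.5, -2.0]
opening: 0.0501
grip_force: 15.0
```

View pics/g.png

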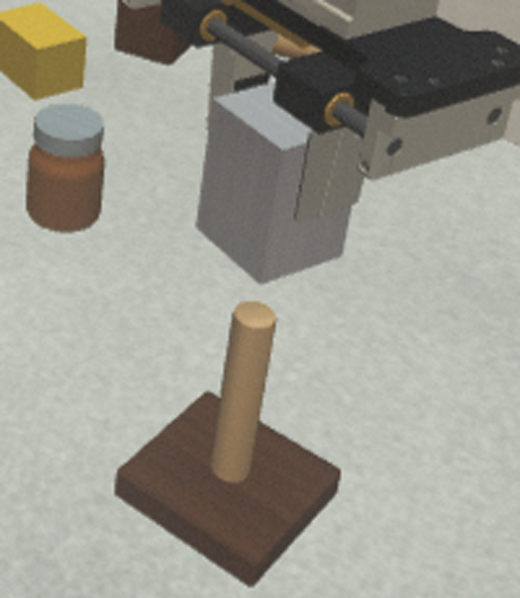

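The tin is upright over the peg, with rim corners at crop (197,228), (262,283) and (343,252), and the peg top at (253,315). My viewing allowance is used up, so everything from here is numeric.

Run:
```python
from h import *
f=lambda u,v:(340+u/2.6,220+v/2.6)
for z in(.174,.177,):
    A,B,C=[atz('side',*f(*q),z) for q in((197,228),(262,283),(343,252))]
    c=(A+C)/2; print(z,c,np.linalg.norm(A-B),np.linalg.norm(C-B))
o=robot.observe();R=Ro.from_euler('xyz',o['tool_rot']).as_matrix()
print('peg',atz('side',*f(254,316),.13)); print('shift',R.T@(np.array([.575,-.2555,.2])-c)); print(o['tool_pos'])
```

```text
0.174 [ 0.5786155  -0.25445824  0.174     ] 0.04891474456884921 0.0514576664635288
0.177 [ 0.57512044 -0.25684224  0.177     ] 0.048529024596385716 0.05105189413728453
peg [ 0.57304055 -0.25685257  0.13      ]
shift [ 0.00039405  0.00131866 -0.0229983 ]
[ 0.57470597 -0.2551552   0.21806264]
```

```bash
python3 -m jog '[[[-0.3,0.001,0,0.015,0],[-0.3,0.001,0,0.03,0],[-0.3,0.001,0,0.045,0],[-0.3,0.001,0,0.055,0],[-0.3,0.001,0,0.06,0]]]' 15
python3 -m jog '[[[-0.3,0,0,0.015,0],[-0.3,0,0,0.03,0],[-0.3,0,0,0.042,0],[-0.3,0,0,0.05,0],[-0.3,0,0,0.054,0]]]' 15
python3 -m jog '[[[-0.3,0,0,0.001,0],[-0.3,0,0,0.002,0],[-0.3,0,0,0.003,0]]]' 15
```

```text
time: 10.67
tool_pos: [0.5739, -0.2529, 0.157]
tool_rot: [3.14, -0.003, 2.956]
contact_force: [-0.1, -0.2, -1.9]
opening: 0.0498
grip_force: 15.0
time: 11.08
tool_pos: [0.5741, -0.2539, 0.1038]
tool_rot: [3.141, -0.001, 2.955]
contact_force: [-0.4, -0.3, -1.1]
opening: 0.05
grip_force: 15.0
time: 11.33
tool_pos: [0.5747, -0.2548, 0.1025]
tool_rot: [-3.141, 0.002, 2.955]
contact_force: [0.1, -0.2, -1.8]
opening: 0.0498
grip_force: 15.0
```

```bash
for i in 1 2 3; do python3 -m jog '[[[-0.3,0,0,0.001,0],[-0.3,0,0,0.001,0],[-0.3,0,0,0.001,0]]]' 15; done
```

```text
time: 11.58
tool_pos: [0.5743, -0.2547, 0.101]
tool_rot: [-3.142, 0.001, 2.955]
contact_force: [-0.0, 0.2, -1.1]
opening: 0.0497
grip_force: 15.0
time: 11.83
tool_pos: [0.5742, -0.2547, 0.0997]
tool_rot: [3.142, 0.0, 2.955]
contact_force: [-0.6, 0.0, -1.4]
opening: 0.0501
grip_force: 15.0
time: 12.08
tool_pos: [0.5742, -0.2547, 0.0997]
tool_rot: [-3.141, 0.001, 2.955]
contact_force: [-2.4, 1.5, 5.3]
opening: 0.0499
grip_force: 15.0
```

The tin's closed end is seated on the peg: the force rose to +5 N at the expected height. I'll release it and withdraw straight up.

```bash
for i in 1 2; do python3 -m jog '[[[1,0,0,0,0],[1,0,0,0,0],[1,0,0,0,0],[1,0,0,0,0],[1,0,0,0,0]]]' 15; done
python3 -m jog '[[[1,0,0,-0.02,0],[1,0,0,-0.05,0],[1,0,0,-0.08,0],[1,0,0,-0.11,0],[1,0,0,-0.14,0]]]'
python3 -m jog '[[[1,0,0.03,0,0],[1,0,0.065,0,0],[1,0,0.1,0,0],[1,0,0.135,0,0],[1,0,0.165,0,0]]]'
python3 - <<'E'
from h import *
im=robot.read_camera('top').astype(int);im2=robot.read_camera('side').astype(int)
cv2.imwrite('pics/t2.png',im[:,:,::-1]);cv2.imwrite('pics/s2.png',im2[:,:,::-1])
# grey bright blob near the peg
for n,I,(u,v) in(('top',im,proj('top',[.575,-.2555,.133])),('side',im2,proj('side',[.575,-.2555,.1]))):
    u,v=int(u),int(v); w=I[v-45:v+45,u-45:u+45]
    ref=cv2.imread(f'pics/{n}0.png')[:,:,::-1].astype(int)[v-45:v+45,u-45:u+45]
    m=(np.abs(w-ref).sum(2)>45).astype(np.uint8)
    N,L,S,C=cv2.connectedComponentsWithStats(m)
    print(n,(u,v),[(S[i].tolist(),(C[i]+[u-45,v-45]).round(1).tolist()) for i in range(1,N) if S[i,4]>60])
    k=max(range(1,N),key=lambda i:S[i,4]); r=cv2.minAreaRect(np.argwhere(L==k)[:,::-1].astype(np.float32)); print(r)
E
```

```text
time: 12.5
tool_pos: [0.5742, -0.2546, 0.0985]
tool_rot: [3.141, -0.0, 2.955]
contact_force: [-0.1, -0.1, -0.2]
opening: 0.0787
grip_force: 0.0
time: 12.92
tool_pos: [0.5742, -0.2547, 0.0987]
tool_rot: [3.141, 0.0, 2.955]
contact_force: [0.6, 0.3, -0.6]
opening: 0.0918
grip_force: 0.0
time: 13.33
tool_pos: [0.574, -0.2545, 0.2402]
tool_rot: [3.142, 0.0, 2.955]
contact_force: [0.8, 0.3, -0.7]
opening: 0.0917
grip_force: 0.0
time: 13.75
tool_pos: [0.6049, -0.0904, 0.2389]
tool_rot: [3.141, 0.0, 2.955]
contact_force: [-0.4, 0.1, -0.2]
opening: 0.092
grip_force: 0.0
top (478, 251) [([0, 0, 90, 90, 6958], [480.4, 249.1])]
((44.5, 44.5), (89.0, 89.0), 90.0)
side (435, 357) [([15, 21, 60, 62, 2305], [433.7, 363.4])]
((43.751861572265625, 52.90241241455078), (55.098487854003906, 58.67687225341797), 7.4314093589782715)[ WARN:0@1.765] global loadsave.cpp:1063 imwrite_ Unsupported depth image for selected encoder is fallbacked to CV_8U.
```

Run:
```python
from h import *
print('handle',atz('top',180+205/4.2,170+515/4.2,.096))
R0=Ro.from_euler('z',-.187).as_matrix()
c=np.array([proj('side',np.array([.575,-.2555,z])+R0@[a*.025,b*.025,0]) for a in(-1,1) for b in(-1,1) for z in(.058,.133)])
print(c.min(0),c.max(0),'seen 405..465, 333..395')
h=np.array([.4795,.257,.2]);o=robot.observe();R=Ro.from_euler('xyz',o['tool_rot']).as_matrix()
print(R.T@(h-o['tool_pos']))
```

```text
handle [0.47970187 0.25879892 0.096     ]
[405.96460986 322.86026394] [465.67483456 398.92843727] seen 405..465, 333..395
[0.18610329 0.31647932 0.03940706]
```

The side view fits the hung tin: columns match the prediction at 405–465 px. Next is the handle.

```bash
python3 -m jog '[[[0,0.018,0.031,0,0],[0,0.037,0.063,0,0],[0,0.056,0.095,0,0],[0,0.074,0.127,0,0],[0,0.093,0.158,0,0]]]' 15
python3 -m jog '[[[-0.3,0.018,0.031,0,0],[-0.3,0.037,0.063,0,0],[-0.3,0.056,0.095,0,0],[-0.3,0.074,0.127,0,0],[-0.3,0.093,0.158,0,0]]]'
python3 -m jog '[[[-0.3,0,0,0,0.11],[-0.3,0,0,0,0.22],[-0.3,0,0,0,0.33],[-0.3,0,0,0,0.44],[-0.3,0,0,0,0.55]]]'
python3 -m jog '[[[-0.3,0,0,0,0.11],[-0.3,0,0,0,0.22],[-0.3,0,0,0,0.33],[-0.3,0,0,0,0.44],[-0.3,0,0,0,0.55]]]'
python3 -m jog '[[[-0.3,0,0,0,0.11],[-0.3,0,0,0,0.22],[-0.3,0,0,0,0.33],[-0.3,0,0,0,0.44],[-0.3,0,0,0,0.447]]]'
python3 - <<'E'
from h import *
h=np.array([.4797,.258,.085]);o=robot.observe();R=Ro.from_euler('xyz',o['tool_rot']).as_matrix()
print(R.T@(h-o['tool_pos']),o['opening'],R[:,1],o['qpos'])
# tin check from top, vs first picture
t=robot.read_camera('top')[:,:,::-1].copy(); cv2.imwrite('pics/t3.png',t); t0=cv2.imread('pics/top0.png')
m=(np.abs(t.astype(int)-t0).sum(2)>45).astype(np.uint8); m[:, :425]=0
N,L,S,C=cv2.connectedComponentsWithStats(m); print([(S[i].tolist(),C[i].round(1).tolist()) for i in range(1,N) if S[i,4]>60],proj('top',[.575,-.2555,.133]))
for nm,(u,v) in(('spool',(349,300)),('jar',(352,203))): print(nm,np.abs(t.astype(int)-t0)[v-20:v+20,u-18:u+18].mean())
E
```

```text
time: 14.27
tool_pos: [0.5422, 0.0806, 0.2388]
tool_rot: [-3.141, 0.0, 2.954]
contact_force: [0.1, 0.9, 0.2]
opening: 0.0633
grip_force: 0.0
time: 14.68
tool_pos: [0.4804, 0.2534, 0.2389]
tool_rot: [3.142, 0.001, 2.954]
contact_force: [-0.2, -0.1, -0.5]
opening: 0.0332
grip_force: 0.0
time: 15.1
tool_pos: [0.481, 0.2519, 0.2388]
tool_rot: [-3.142, 0.0, 2.399]
contact_force: [-0.8, -0.9, -0.4]
opening: 0.0322
grip_force: 0.0
time: 15.52
tool_pos: [0.4811, 0.2517, 0.2388]
tool_rot: [3.141, 0.0, 1.849]
contact_force: [-0.7, -0.7, -0.4]
opening: 0.0321
grip_force: 0.0
time: 15.93
tool_pos: [0.4811, 0.2518, 0.2388]
tool_rot: [3.141, 0.0, 1.403]
contact_force: [-0.3, 0.2, -0.1]
opening: 0.0319
grip_force: 0.0
[ 0.00591914 -0.00248112  0.15375899] 0.031921955321059806 [ 9.85963685e-01 -1.66959703e-01  2.64985952e-04] [ 3.41107455e-01  3.71932780e-01  1.46767939e+00 -2.62038989e-04
  1.30181799e+00  5.08922374e-01]
[([455, 237, 33, 33, 557], [472.3, 255.0])] [478.51692989 251.86117143]
spool 10.348611111111111
jar 9.76898148148148
```

```bash
python3 -m jog '[[[-0.3,0.006,-0.002,0.03,0],[-0.3,0.006,-0.002,0.06,0],[-0.3,0.006,-0.002,0.09,0],[-0.3,0.006,-0.002,0.1,0],[-0.3,0.006,-0.002,0.1,0]]]'
python3 -m jog '[[[-0.3,0,0,0.01,0],[-0.3,0,0,0.02,0],[-0.3,0,0,0.025,0],[-0.3,0,0,0.025,0]]]'
python3 -m jog '[[[-0.3,0,0,0.008,0],[-0.3,0,0,0.016,0],[-0.3,0,0,0.024,0],[-0.3,0,0,0.028,0],[-0.3,0,0,0.028,0]]]'
python3 -m jog '[[[-1,0,0,0,0],[-1,0,0,0,0],[-1,0,0,0,0],[-1,0,0,0,0],[-1,0,0,0,0]]]' 10
```

```text
time: 16.4
tool_pos: [0.4784, 0.2579, 0.1363]
tool_rot: [-3.137, 0.003, 1.41]
contact_force: [0.3, -0.5, -0.5]
opening: 0.0322
grip_force: 0.0
time: 16.73
tool_pos: [0.4795, 0.2586, 0.1132]
tool_rot: [-3.141, 0.0, 1.408]
contact_force: [-0.8, -0.4, -0.1]
opening: 0.0323
grip_force: 0.0
time: 17.15
tool_pos: [0.479, 0.2585, 0.0844]
tool_rot: [-3.14, 0.001, 1.408]
contact_force: [0.9, -0.3, -0.1]
opening: 0.0317
grip_force: 0.0
time: 17.57
tool_pos: [0.481, 0.2588, 0.0862]
tool_rot: [3.139, -0.001, 1.408]
contact_force: [4.1, -1.8, -2.7]
opening: 0.0094
grip_force: 10.0
```

The bar is gripped (opening 9.4 mm). I'll lift along the hinge arc.

```bash
python3 -m jog '[[[-1,0,0.0004,-0.01,0],[-1,0,0.0014,-0.02,0],[-1,0,0.003,-0.03,0],[-1,0,0.0045,-0.0395,0]]]' 12
python3 -m jog '[[[-1,0,0.0023,-0.0097,0],[-1,0,0.0048,-0.0193,0],[-1,0,0.008,-0.029,0],[-1,0,0.0113,-0.038,0]]]'
python3 - <<'E'
from h import *
print(robot.observe()['contact_force'],robot.observe()['torque'])
E
```

```text
time: 17.9
tool_pos: [0.4856, 0.2579, 0.126]
tool_rot: [3.139, -0.001, 1.408]
contact_force: [8.1, -1.7, -3.5]
opening: 0.0094
grip_force: 12.0
time: 18.23
tool_pos: [0.4971, 0.2557, 0.1639]
tool_rot: [3.138, -0.0, 1.407]
contact_force: [8.8, -2.5, -6.0]
opening: 0.0093
grip_force: 12.0
[ 8.80349719 -2.5414518  -6.00873946] [-0.41847425 -1.3497827  -0.0606588 ]
```

```bash
python3 -m jog '[[[-1,0,0.006,-0.009,0],[-1,0,0.011,-0.018,0],[-1,0,0.0158,-0.027,0],[-1,0,0.021,-0.0355,0]]]'
python3 -m jog '[[[-1,0,0.0054,-0.0083,0],[-1,0,0.0111,-0.0165,0],[-1,0,0.0172,-0.0244,0],[-1,0,0.0236,-0.032,0]]]'
```

```text
time: 18.57
tool_pos: [0.5142, 0.2526, 0.1988]
tool_rot: [-3.137, 0.002, 1.408]
contact_force: [-5.6, -0.5, 1.2]
opening: 0.0094
grip_force: 12.0
time: 18.9
tool_pos: [0.5373, 0.2484, 0.2312]
tool_rot: [-3.137, 0.002, 1.408]
contact_force: [-7.3, -3.1, 3.4]
opening: 0.0093
grip_force: 12.0
```

```bash
python3 -m jog '[[[-1,0,0.006,-0.0068,0],[-1,0,0.0125,-0.0135,0],[-1,0,0.0198,-0.0203,0],[-1,0,0.0275,-0.0265,0]]]'
python3 -m jog '[[[-1,0,0.0079,-0.006,0],[-1,0,0.0161,-0.0117,0],[-1,0,0.0246,-0.0169,0],[-1,0,0.0332,-0.022,0],[-1,0,0.0332,-0.022,0]]]'
python3 -m jog '[[[-1,0,0,0,0],[-1,0,0,0,0],[-1,0,0,0,0],[-1,0,0,0,0],[-1,0,0,0,0]]]'
python3 - <<'E'
from h import *
o=robot.observe();R=Ro.from_euler('xyz',o['tool_rot']).as_matrix()
a=np.array([.9865,-.164,0]); g=o['tool_pos']-R[:,2]*.011
print('grasp',g)
for hx in (np.array([.481,.2588,.096])+.228*a,np.array([.7024,.2192,.09])):
    b=(hx-g)@a; print(np.degrees(np.arctan2(g[2]-.09,b)-np.arctan2(.006,.228)),np.hypot(b,g[2]-.09))
cv2.imwrite('pics/s4.png',robot.read_camera('side')[:,:,::-1]);cv2.imwrite('pics/t4.png',robot.read_camera('top')[:,:,::-1])
E
```

```text
time: 19.23
tool_pos: [0.565, 0.2436, 0.2582]
tool_rot: [-3.138, 0.002, 1.408]
contact_force: [-6.2, -3.7, 5.7]
opening: 0.0093
grip_force: 12.0
time: 19.65
tool_pos: [0.5999, 0.2378, 0.2809]
tool_rot: [3.141, 0.001, 1.406]
contact_force: [-5.1, -5.4, 6.6]
opening: 0.0093
grip_force: 12.0
time: 20.07
tool_pos: [0.5984, 0.238, 0.2801]
tool_rot: [-3.141, 0.002, 1.407]
contact_force: [-4.9, -5.5, 4.1]
opening: 0.0096
grip_force: 12.0
grasp [0.59836537 0.23805469 0.29110579]
60.071144965042066 0.22866684301176965
60.761431708905405 0.22720200377372504
```

The grip geometry gives about 60°. I'll check it independently by fitting the lid's right-hand side edges in the side image (numeric only), and check the tin and bystanders at the same time.

Run:
```python
from h import *
a=np.array([.9865,-.164,0]);b=np.array([.164,.9865,0]);H0=np.array([.7045,.2188,.09])
def pt(H,s,y,t,th): # s from hinge to front, t above underside
    return H-a*(s*np.cos(th)-t*np.sin(th))+b*y+np.array([0,0,1])*(s*np.sin(th)+t*np.cos(th))
def score(G,H,th):
    tot=0
    for t in(0,.012):
        for s in np.linspace(.02,.18,60):
            u,v=proj('side',pt(H,s,-.102,t,th)); u1,v1=proj('side',pt(H,s+.01,-.102,t,th))
            n=np.array([-(v1-v),u1-u]);n/=np.linalg.norm(n)
            g=cv2.remap(G,np.float32([[u]]),np.float32([[v]]),cv2.INTER_LINEAR)[0,0]; tot+=abs(g@n)
    return tot
for f,ths in(('side0',np.radians(np.arange(-4,4.1,.5))),('s4',np.radians(np.arange(52,70,.5)))):
    I=cv2.GaussianBlur(cv2.imread(f'pics/{f}.png',0).astype(np.float32),(0,0),1.0)
    G=np.dstack([cv2.Sobel(I,-1,1,0),cv2.Sobel(I,-1,0,1)])
    r=sorted([(score(G,H0+a*dx+b*dy,th),np.degrees(th),dx,dy) for th in ths for dx in(-.003,0,.003) for dy in(-.003,0,.003)],reverse=True)
    print(f,[tuple(np.round(x,4)) for x in r[:4]])
for n,k in(('side',4),('top',4)):
    A=cv2.imread(f'pics/{n}0.png').astype(int);B=cv2.imread(f'pics/{n[0]}{k}.png').astype(int);D=cv2.GaussianBlur(np.abs(A-B).astype(np.float32).sum(2),(0,0),1.5)
    for nm,(u,v) in(dict(spool=(268,330),jar=(365,285),bench=(330,420)) if n=='side' else dict(spool=(349,300),jar=(352,203),bench=(400,420))).items(): print(n,nm,D[v-20:v+20,u-16:u+16].mean().round(1),D[v-20:v+20,u-16:u+16].max().round(1))
D=np.abs(cv2.imread('pics/s2.png').astype(int)-cv2.imread('pics/s4.png'))[320:400,404:468].mean();print('tin s2 vs s4',D)
```

```text
Traceback (most recent call last):
  File "h.py", line 14, in proj
    m=robot.camera_model(n); R=Ro.from_euler('xyz',m['attitude']).as_matrix()
ValueError: time passes only in moves, steps and waits
```

```bash
sed -i 's/robot.camera_model(n)/cam(n)/; 3a import functools\ncam=functools.lru_cache(robot.camera_model)' h.py
python3 - <<'E'
from h import *
a=np.array([.9865,-.164,0]);b=np.array([.164,.9865,0]);H0=np.array([.7045,.2188,.09])
def pt(H,s,y,t,th):
    return H-a*(s*np.cos(th)-t*np.sin(th))+b*y+np.array([0,0,1])*(s*np.sin(th)+t*np.cos(th))
m=cam('side');Rc=Ro.from_euler('xyz',m['attitude']).as_matrix();K=m['camera_matrix']
P=lambda X:(lambda c:c[:,:2]/c[:,2:])((X-m['position'])@Rc@K.T)
def score(G,H,th):
    tot=0
    for t in(0,.012):
        p=P(np.array([pt(H,s,-.102,t,th) for s in np.linspace(.02,.18,60)]))
        d=p[-1]-p[0];n=np.array([-d[1],d[0]])/np.linalg.norm(d);q=p.astype(np.float32)
        g=cv2.remap(G,q[:,0][None],q[:,1][None],cv2.INTER_LINEAR)[0]; tot+=np.abs(g@n).sum()
    return tot
for f,ths in(('side0',np.radians(np.arange(-4,4.1,.5))),('s4',np.radians(np.arange(52,70,.5)))):
    I=cv2.GaussianBlur(cv2.imread(f'pics/{f}.png',0).astype(np.float32),(0,0),1.0)
    G=np.dstack([cv2.Sobel(I,-1,1,0),cv2.Sobel(I,-1,0,1)])
    r=sorted([(score(G,H0+a*dx+b*dy,th),np.degrees(th),dx,dy) for th in ths for dx in(-.003,0,.003) for dy in(-.003,0,.003)],reverse=True)
    print(f,[np.round(x,4).tolist() for x in r[:4]])
for n in('side','top'):
    A=cv2.imread(f'pics/{n}0.png').astype(int);B=cv2.imread(f'pics/{n[0]}4.png').astype(int);D=cv2.GaussianBlur(np.abs(A-B).astype(np.float32).sum(2),(0,0),1.5)
    for nm,(u,v) in(dict(spool=(268,330),jar=(365,285),bench=(330,420)) if n=='side' else dict(spool=(349,300),jar=(352,203),bench=(400,420))).items(): w=D[v-20:v+20,u-16:u+16];print(n,nm,w.mean().round(1),w.max().round(1))
print('tin s2 vs s4',np.abs(cv2.imread('pics/s2.png').astype(int)-cv2.imread('pics/s4.png'))[320:400,404:468].mean())
E
```

```text
side0 [[3593.2611, 0.0, 0.003, 0.0], [3578.2915, 0.0, 0.0, 0.0], [3572.2982, -0.5, 0.003, 0.003], [3562.6278, 0.0, -0.003, 0.0]]
s4 [[14463.4592, 60.0, -0.003, 0.003], [14187.7478, 59.5, -0.003, 0.0], [14003.3006, 59.5, -0.003, -0.003], [13773.9802, 60.0, -0.003, 0.0]]
side spool 15.0 22.9
side jar 13.5 22.9
side bench 21.0 24.8
top spool 46.7 52.9
top jar 43.3 53.9
top bench 50.8 54.3
tin s2 vs s4 2.5414713541666667
```

The lid fits at 60.0°. The tin hasn't moved since release, and the spool and jar differ from the first picture only by a uniform brightness shift. I'm handing in.

```bash
python3 -c "
from cell import robot
print(robot.hand_in())"
```

```text
the job is handed in; nothing more can be done
None
```

The tin hangs upside down on the drying peg, released, and the fingers are holding the lid open at about 60°; the spool and jar show no sign of having moved, and the job was handed in at about 20 s.

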